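Find the mixer with the worn spring and flag it

TASK

One of the three small mixers has a worn, soft pad spring. With the fingertips, press the three black pads in turn from the robot's left to its right to feel which gives most easily, then push the orange service tag of that mixer fully down. Leave the other two tags up, let all pads spring back, and do not pick up or disturb anything else on the bench.

Things in the scene. Friction and masses are not known exactly. Their poses are not given: they have to be found in the camera images.
- mixer_left: The left one (robot's left is +y) of three look-alike small lab mixers fixed to the bench, about 220 mm apart: white box with a blue stripe, 140 mm along its own x, 84 mm along its own y, 55 mm high. Origin: centre of its underside, on the bench. Its front (black panel, orange tag) looks along its own -x, towards the robot (yaw within 0.25 rad).
- pad_left_top (a point): Where the centre of the flat top of the left mixer's round black rubber pad is when the pad is up: 30 mm behind the mixer's centre (own +x), 91 mm above the bench. The pad is 48 mm across and 14 mm thick, on a steel coil spring, and goes 22 mm straight down to its stop; this point does not move with it.
- tag_left_top (a point): Centre of the flat top (26 mm along the mixer's x, 32 mm along its y) of the left mixer's orange service tag: 45 mm in front of the mixer's centre (own -x), 77 mm above the bench when up, 62 mm when fully down. Moves with the tag.
- tag_left (a joint): How far this tag is pushed down, m: 0 up (as it starts), 0.015 fully down at its stop. Slides straight down against about 3 N of friction and stays where it is left.
- mixer_middle: The middle one (robot's left is +y) of three look-alike small lab mixers fixed to the bench, about 220 mm apart: white box with a blue stripe, 140 mm along its own x, 84 mm along its own y, 55 mm high. Origin: centre of its underside, on the bench. Its front (black panel, orange tag) looks along its own -x, towards the robot (yaw within 0.25 rad).
- pad_middle_top (a point): Where the centre of the flat top of the middle mixer's round black rubber pad is when the pad is up: 30 mm behind the mixer's centre (own +x), 91 mm above the bench. The pad is 48 mm across and 14 mm thick, on a steel coil spring, and goes 22 mm straight down to its stop; this point does not move with it.
- tag_middle_top (a point): Centre of the flat top (26 mm along the mixer's x, 32 mm along its y) of the middle mixer's orange service tag: 45 mm in front of the mixer's centre (own -x), 77 mm above the bench when up, 62 mm when fully down. Moves with the tag.
- tag_middle (a joint): How far this tag is pushed down, m: 0 up (as it starts), 0.015 fully down at its stop. Slides straight down against about 3 N of friction and stays where it is left.
- mixer_right: The right one (robot's left is +y) of three look-alike small lab mixers fixed to the bench, about 220 mm apart: white box with a blue stripe, 140 mm along its own x, 84 mm along its own y, 55 mm high. Origin: centre of its underside, on the bench. Its front (black panel, orange tag) looks along its own -x, towards the robot (yaw within 0.25 rad).
- pad_right_top (a point): Where the centre of the flat top of the right mixer's round black rubber pad is when the pad is up: 30 mm behind the mixer's centre (own +x), 91 mm above the bench. The pad is 48 mm across and 14 mm thick, on a steel coil spring, and goes 22 mm straight down to its stop; this point does not move with it.
- tag_right_top (a point): Centre of the flat top (26 mm along the mixer's x, 32 mm along its y) of the right mixer's orange service tag: 45 mm in front of the mixer's centre (own -x), 77 mm above the bench when up, 62 mm when fully down. Moves with the tag.
- tag_right (a joint): How far this tag is pushed down, m: 0 up (as it starts), 0.015 fully down at its stop. Slides straight down against about 3 N of friction and stays where it is left.
- spring_1 (a joint): How far one of the three spring-mounted pads is pressed down, m: 0 up, 0.022 at its stop; it springs back when let go. The three springs are swapped among the mixers at every start, so pressing a pad shows which reading is its own. Two springs are good, 1.0 to 1.3 N per mm; the worn one gives about 1 mm per 0.3 N; all begin to give at about 1 N.
- spring_2 (a joint): How far one of the three spring-mounted pads is pressed down, m: 0 up, 0.022 at its stop; it springs back when let go. The three springs are swapped among the mixers at every start, so pressing a pad shows which reading is its own. Two springs are good, 1.0 to 1.3 N per mm; the worn one gives about 1 mm per 0.3 N; all begin to give at about 1 N.
- spring_3 (a joint): How far one of the three spring-mounted pads is pressed down, m: 0 up, 0.022 at its stop; it springs back when let go. The three springs are swapped among the mixers at every start, so pressing a pad shows which reading is its own. Two springs are good, 1.0 to 1.3 N per mm; the worn one gives about 1 mm per 0.3 N; all begin to give at about 1 N.
- vial_left: Small amber vial, 24 mm across, 54 mm tall, white cap, standing loose between the left and middle mixers; origin at the centre of its underside. Leave it alone.
- vial_right: Small amber vial, 24 mm across, 54 mm tall, blue cap, standing loose between the middle and right mixers; origin at the centre of its underside. Leave it alone.
- tip_box: Loose clear pipette-tip box with a red lid, 88 x 128 x 66 mm, beyond the mixers; origin under its centre. Leave it alone.
- tube_rack: Loose blue tube rack, 70 x 200 x 45 mm, beyond the mixers; origin under its centre. Leave it alone.
- calculator: Loose blue calculator, 150 x 105 x 18 mm, to the right; origin under its centre. Leave it alone.
- timer: Loose white bench timer, 50 x 65 x 20 mm, to the left; origin under its centre. Leave it alone.
- reagent: Loose small bottle with a blue cap, 56 mm across, 110 mm tall, beyond the mixers; origin under its centre. Leave it alone.
Not all that is in view belongs to the job. What is shaped like the mixer_right but yellow is not meant.

How it is judged:
On the way, in this order (a step that is already met when the one before it is completed fails the run):
1. the left mixer's pad is pressed down by at least 2.5 mm (((horizontal distance between spring_1 and pad_left_top below 0.02 m and value of joint spring_1 above 0.0025 m) or (horizontal distance between spring_2 and pad_left_top below 0.02 m and value of joint spring_2 above 0.0025 m) or (horizontal distance between spring_3 and pad_left_top below 0.02 m and value of joint spring_3 above 0.0025 m))), for 0.05 s.
2. the middle mixer's pad is pressed down by at least 2.5 mm (((horizontal distance between spring_1 and pad_middle_top below 0.02 m and value of joint spring_1 above 0.0025 m) or (horizontal distance between spring_2 and pad_middle_top below 0.02 m and value of joint spring_2 above 0.0025 m) or (horizontal distance between spring_3 and pad_middle_top below 0.02 m and value of joint spring_3 above 0.0025 m))), for 0.05 s.
3. the right mixer's pad is pressed down by at least 2.5 mm (((horizontal distance between spring_1 and pad_right_top below 0.02 m and value of joint spring_1 above 0.0025 m) or (horizontal distance between spring_2 and pad_right_top below 0.02 m and value of joint spring_2 above 0.0025 m) or (horizontal distance between spring_3 and pad_right_top below 0.02 m and value of joint spring_3 above 0.0025 m))), for 0.05 s.
4. the tag of the mixer that has the worn spring is pushed down by at least 12 of its 15 mm (((horizontal distance between spring_2 and pad_left_top below 0.02 m and value of joint tag_left above 0.012 m) or (horizontal distance between spring_2 and pad_middle_top below 0.02 m and value of joint tag_middle above 0.012 m) or (horizontal distance between spring_2 and pad_right_top below 0.02 m and value of joint tag_right above 0.012 m))), for 0.1 s.
At the end, for the whole second after the job is handed in: The softest mixer's tag is down by at least 12 of its 15 mm, the other two tags are less than 5 mm down, all three pads are back up within 2 mm, and the loose things are within 30 mm of where they stood (((horizontal distance between spring_2 and pad_left_top below 0.02 m and value of joint tag_left above 0.012 m and value of joint each of tag_middle, tag_right below 0.005 m) or (horizontal distance between spring_2 and pad_middle_top below 0.02 m and value of joint tag_middle above 0.012 m and value of joint each of tag_left, tag_right below 0.005 m) or (horizontal distance between spring_2 and pad_right_top below 0.02 m and value of joint tag_right above 0.012 m and value of joint each of tag_left, tag_middle below 0.005 m)) and value of joint each of spring_1, spring_2, spring_3 below 0.002 m and distance of each of vial_left, vial_right, tip_box, tube_rack, calculator, timer, reagent from where it was at the start of the episode below 0.03 m); the robot touches nothing.
It fails at once if the tag of a mixer with a good spring is pushed down by more than 5 mm ((not (horizontal distance between spring_2 and pad_left_top below 0.02 m) and value of joint tag_left above 0.005 m) or (not (horizontal distance between spring_2 and pad_middle_top below 0.02 m) and value of joint tag_middle above 0.005 m) or (not (horizontal distance between spring_2 and pad_right_top below 0.02 m) and value of joint tag_right above 0.005 m)).
It fails at once if a loose bystander is lifted by more than 15 mm, or shoved 30 mm from its place, or a vial or the bottle is tipped (height (world z) of any of vial_left, vial_right, tip_box, tube_rack, calculator, timer, reagent above 0.015 m or distance of any of vial_left, vial_right, tip_box, tube_rack, calculator, timer, reagent from where it was at the start of the episode above 0.03 m or angle between any of vial_left, vial_right, reagent's own z axis and vertical above 0.5 rad).
It also fails if it takes over 48 s, if anything falls off the work surface, if the arm or the gripper's body presses on something with over 40 N, if the wrist force passes 120 N, or if a joint passes its speed limit or range.

ROBOT

A 7-joint arm with a two-finger parallel gripper is mounted at the origin on the work surface. World frame = base frame: x ahead of the robot, y to its left, z up, the work surface at z = 0. Lengths are in m, angles in rad, forces in N, time in s.
With the tool pointing down it reaches from about 0.35 to 0.9 m from the base axis. Payload 19.9 kg.
Tool frame: the origin (TCP) lies midway between the tips of the shut fingers; the grasp point (between the pads) lies bot.grasp_offset behind it (bot.grasp_offset is the distance from the TCP to the grasp point, in m); y points along the fingers, x is the direction in which the jaws open and shut, and the axes are right-handed (so a half turn about y gives the same grasp; the last joint's range is limited). The gripper opens to 94 mm and grips with 3 to 60 N. Pads are 16 mm wide; open, the fingers measure 119 mm over their backs; the gripper's body (75 mm by 177 mm) begins 78 mm behind the grasp point.
Start: joints at [-1.298, 0.417, -0.01, 1.614, 0.005, 1.111, -0.053], TCP at [0.193, 0.594, 0.205] pointing down, gripper open.
Joint ranges: [-2.81, 2.81], [-0.39, 2.02], [-1.27, 1.25], [0.06, 2.57], [-1.19, 4.33], [0.19, 2], [-2.82, 2.82]. Speed limits (rad/s): [1.89, 1.89, 2.39, 2.39, 3.01, 3.01, 3.01].

INTERFACE

Orientations are given as a unit quaternion [w, x, y, z].
In Python, from cell import monitor, read_camera, order, bot gives the robot as it stands.
- The arm moves only by the tool arm_command, never from a script. Its arguments are lists of equal length, an entry for each row: "slide": the shift along the tool's x, y, z in m, a list of three; "turn": the turn, a rotation vector about the tool's x, y, z in rad, a list of three; "fingers": the finger opening in m, from 0 to 0.094. In form: {"slide": [[tx, ty, tz], ...], "turn": [[ax, ay, az], ...], "fingers": [fingers, ...]}. A call has 1 to 12 rows; each row shifts and turns the commanded pose from where the row before left it, along the tool's axes as they then stand; what a row does not reach is not made up. A row lasts 1/10 s, in which the tool goes at most 50 mm and 8.59 degrees, less where a joint would pass 70% of its speed; a pose out of reach is approached as far as the arm can. A call with a gripper value outside its range is refused whole. The fingers move at their own pace and stop on an object; "grip_force" is the grip in N (left out, the last holds). Time passes only in rows, so rows that do not move let the fingers close. It gives the time, the measured TCP pose, the force and the opening at its end, in the units of the state.
- monitor.get_state(): the state, without advancing time (a new reading comes with each control period).
- read_camera(name): name is "side" or "top"; returns a dict with "frame" (400x640x3 uint8, red, green, blue), "mtx" (3x3 intrinsics, pixels), "extrinsics" (4x4, takes a point from world to camera coordinates). Camera axes: x right, y down, z forward; pixel columns grow to the right and rows downward; lengths in m; the calibration is good to about 2 mm. A picture is of the moment at which its call begins. There is no depth.
- order.job_done(): hands the job in, once; it reports no verdict.
The state is a dict: "time": time; "joint_pos": joint angles; "joint_vel": joint speeds; "tau": joint torques, N m; "tool_pos": TCP position; "eef_rot": TCP orientation; "force": force on the tool from outside, world axes, zero at the start; "torque": the same for the moment, N m; "grip_width": finger opening in m.
Only numpy, scipy, OpenCV 4.12 (cv2) and the standard library are available. Lean on these libraries where they do the work, as an engineer would, in place of code of your own. Each camera call takes 0.05 s, during which the arm holds its last target. There are 200 camera calls.

## Working session

There is one attempt and no reset: what is moved stays moved. The work goes in short steps, Python scripts to look and compute and a tool call to move; the robot and the scene stay as the last step left them, time stands still between calls to the robot, and variables do not carry over. Pictures are saved under pics/ and viewed, about 8 in all and at most 12, crops included, and the job is handed in when it is done.

Besides the shell and the picture viewer there is one more tool, called after "Request:" by a JSON object that holds its "api" and its "payload". arm_command: Moves the arm, as the interface text tells. Its arguments: {"type":"object","properties":{"slide":{"type":"array","items":{"type":"array","items":{"type":"number"}}},"turn":{"type":"array","items":{"type":"array","items":{"type":"number"}}},"fingers":{"type":"array","items":{"type":"number"}},"grip_force":{"type":"number"}},"required":["slide","turn","fingers"]}

```bash
mkdir -p pics; python3 - <<'E'
from cell import monitor, read_camera, order, bot
import cv2,numpy as np
print(monitor.get_state(), bot.grasp_offset)
for n in ("top","side"):
    c=read_camera(n); cv2.imwrite(f"pics/{n}0.png",c["frame"][:,:,::-1]); np.savez(f"{n}0.npz",**c)
    print(n,c["mtx"],c["extrinsics"])
E
```

```text
{'time': 0.0, 'joint_pos': array([-1.29849842,  0.41799528, -0.01030617,  1.61419117,  0.00469568,
        1.11068218, -0.05301097]), 'joint_vel': array([-2.17745817e-04, -6.76931625e-05, -6.19689638e-04,  5.42535799e-04,
       -9.64829426e-05,  4.38217086e-04, -5.69111695e-04]), 'tau': array([-1.78233509e-03, -8.51260900e+01,  6.37995768e-01, -4.25993693e+01,
       -4.89426241e-02,  1.88805250e-02,  1.14237162e-04]), 'tool_pos': array([0.19281141, 0.59411016, 0.20480483]), 'eef_rot': array([-0.57170188,  0.57227119,  0.4153907 , -0.41606875]), 'force': array([ 0.74930006, -0.88055368, -0.49733027]), 'torque': array([-0.00817859,  0.04384926, -0.00149443]), 'grip_width': 0.09390889479921459} 0.0188
top [[477.9808645    0.         323.24996686]
 [  0.         477.9808645  196.04952915]
 [  0.           0.           1.        ]] [[ 1.50341654e-04 -9.99976481e-01 -6.85668689e-03 -1.86703796e-02]
 [-9.94994066e-01  5.35630023e-04 -9.99325901e-02  5.08258168e-01]
 [ 9.99339124e-02  6.83738679e-03 -9.94970584e-01  1.67516025e+00]
 [ 0.00000000e+00  0.00000000e+00  0.00000000e+00  1.00000000e+00]]
side [[499.69141591   0.         317.92526243]
 [  0.         499.69141591 200.41283872]
 [  0.           0.           1.        ]] [[ 0.73541311 -0.67758444  0.00684707 -0.37814173]
 [-0.50765375 -0.55761639 -0.65677365  0.31678452]
 [ 0.44883765  0.47952401 -0.75405669  1.26929183]
 [ 0.          0.          0.          1.        ]]
```

View pics/top0.png

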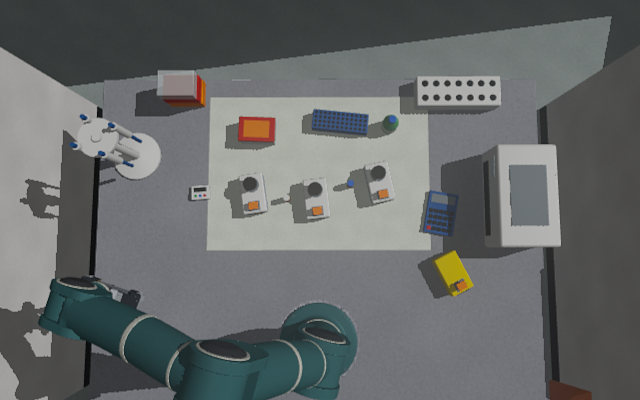

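View pics/side0.png

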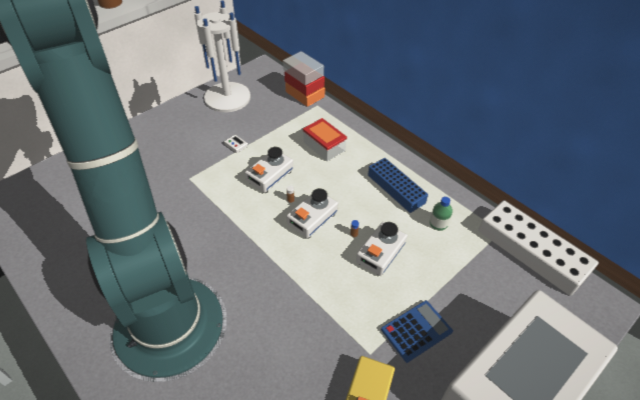

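Candidates in the top view: mixers at (252,193) left, (315,198) middle and (379,183) right, all white with an orange tag and a black pad. The yellow look-alike at (453,273) is excluded. The vials are at about (284,200) and (350,184). Next I measure tags and pads in both views and make one close crop.

```bash
cat > h.py <<'E'
import numpy as np,cv2
def ray(c,uv,z):
    K,E=c["mtx"],c["extrinsics"];R,t=E[:3,:3],E[:3,3]
    d=R.T@np.linalg.inv(K)@np.array([*uv,1.]);o=-R.T@t
    return o+d*(z-o[2])/d[2]
def proj(c,p):
    q=c["mtx"]@(c["extrinsics"][:3,:3]@np.array(p)+c["extrinsics"][:3,3]);return q[:2]/q[2]
def blobs(m,lo,hi):
    n,l,s,ce=cv2.connectedComponentsWithStats(m.astype(np.uint8))
    return [(ce[i],s[i]) for i in range(1,n) if lo<s[i][4]<hi]
E
python3 - <<'E'
from h import *
boxes={"top":(230,150,405,225),"side":(235,135,415,280)}
for n in ("top","side"):
    c=dict(np.load(n+"0.npz"));f=c["frame"];hsv=cv2.cvtColor(f,cv2.COLOR_RGB2HSV)
    x0,y0,x1,y1=boxes[n];R=np.zeros(f.shape[:2],bool);R[y0:y1,x0:x1]=1
    org=R&(hsv[...,0]>5)&(hsv[...,0]<20)&(hsv[...,1]>150)&(hsv[...,2]>140)
    blk=R&(f.max(2)<75)&(f.max(2).astype(int)-f.min(2)<25)
    for nm,m,z in(("tag",org,.077),("pad",blk,.091)):
        for ce,s in blobs(m,30,600): print(n,nm,ce.round(1),s,ray(c,ce,z).round(4))
    cv2.imwrite(f"pics/{n}c.png",cv2.resize(f[y0:y1,x0:x1,::-1],None,fx=4,fy=4,interpolation=cv2.INTER_CUBIC))
E
```

```text
top tag [382.9 193.4] [379 190   9   8  56] [ 0.5122 -0.2249  0.077 ]
top tag [252.9 205.2] [249 202   9   8  64] [0.4716 0.2235 0.077 ]
top tag [317.  210.4] [313 207   9   8  60] [0.4535 0.0024 0.077 ]
top pad [377.9 171.9] [371 166  14  13 133] [ 0.5848 -0.207   0.091 ]
top pad [249.1 183.4] [243 177  13  14 139] [0.5454 0.2353 0.091 ]
top pad [314.  188.6] [308 183  13  12 132] [0.5272 0.0125 0.091 ]
side tag [327.6 137.3] [317 135  23   8 105] [0.7262 0.1845 0.077 ]
side tag [258.6 168.9] [253 165  11   9  61] [0.4709 0.2215 0.077 ]
side tag [301.7 213. ] [296 209  12  10  70] [0.4525 0.0014 0.077 ]
side tag [374.3 249.8] [368 245  13  11  84] [ 0.5111 -0.2244  0.077 ]
side pad [403.2 142.8] [390 135  25  18  96] [ 0.8758 -0.0073  0.091 ]
side pad [273.9 153.2] [268 147  14  14 138] [0.5407 0.2318 0.091 ]
side pad [253.7 180.4] [248 176  12  10  36] [0.4228 0.1821 0.091 ]
side pad [318.3 195.7] [311 189  16  15 169] [0.5231 0.0091 0.091 ]
side pad [296.4 225.3] [290 220  13  11  40] [ 0.4053 -0.0302  0.091 ]
side pad [387.7 229.8] [379 222  18  16 207] [ 0.5786 -0.2093  0.091 ]
side pad [368.8 263.3] [361 258  16  11  55] [ 0.4613 -0.2499  0.091 ]
```

View pics/topc.png

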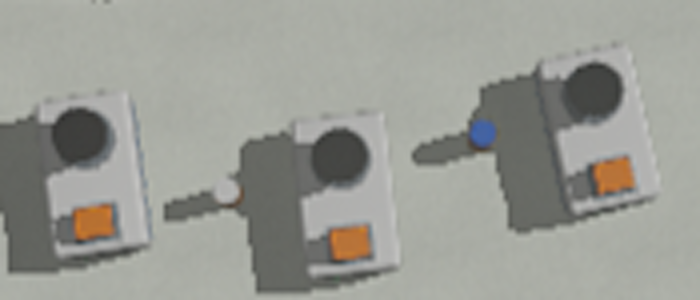

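The crop shows three white mixers with pads at crop (80,135), (338,155), (593,90) and tags at (93,222), (350,243), (613,176). The tag–pad distances come out at 74.4–74.8 mm against the stated 75, and the two views agree within about 2 mm on the tags.

```bash
cat >> h.py <<'E'
from scipy.spatial.transform import Rotation as Ro
def T(s): return Ro.from_quat(s["eef_rot"],scalar_first=True)
E
python3 - <<'E'
from h import *
from cell import monitor
s=monitor.get_state();R=T(s);print(R.as_matrix().round(3))
# best: tool x -> +-world y or x, tool y -> -z
for X in ([1,0,0],[0,1,0],[-1,0,0],[0,-1,0]):
    X=np.array(X,float);Y=np.array([0,0,-1.]);M=np.c_[X,Y,np.cross(X,Y)]
    print(X,(R.inv()*Ro.from_matrix(M)).as_rotvec().round(4))
print(R.inv().apply(np.array([.545,.2345,.2])-s["tool_pos"]).round(4))
E
```

```text
[[ 0.309 -0.    -0.951]
 [ 0.951 -0.001  0.309]
 [-0.001 -1.    -0.   ]]
[1. 0. 0.] [ 7.000e-04  1.257e+00 -9.000e-04]
[0. 1. 0.] [-1.000e-04 -3.138e-01 -1.100e-03]
[-1.  0.  0.] [-1.0000e-03 -1.8846e+00 -8.0000e-04]
[ 0. -1.  0.] [ 1.5000e-03  2.8278e+00 -1.0000e-04]
[-0.2334  0.0052 -0.446 ]
```

Request:
{"api": "arm_command", "payload": {"slide": [[0,0,0],[0,0,0],[0,0,0],[-0.028,0,-0.028],[-0.028,0,-0.028],[-0.028,0,-0.028],[-0.028,0,-0.028],[-0.028,0,-0.028],[-0.028,0,-0.028],[-0.028,0,-0.028],[-0.028,0,-0.028],[-0.028,0,-0.028]], "turn": [[0,-0.1046,0],[0,-0.1046,0],[0,-0.1046,0],[0,0,0],[0,0,0],[0,0,0],[0,0,0],[0,0,0],[0,0,0],[0,0,0],[0,0,0],[0,0,0]], "fingers": [0,0,0,0,0,0,0,0,0,0,0,0]}}

```text
time: 1.3
tool_pos: [0.4457, 0.3411, 0.2053]
eef_rot: [0.5, -0.5, -0.5, 0.5]
force: [0.2, 1.0, -0.1]
grip_width: 0.0018
```

Request:
{"api": "arm_command", "payload": {"slide": [[-0.027,0,-0.025],[-0.027,0,-0.025],[-0.027,0,-0.025],[-0.026,0.0,-0.024],[0,0.03,0],[0,0.03,0],[0,0.03,0],[0,0,0],[0,0,0]], "turn": [[0,0,0],[0,0,0],[0,0,0],[0,0,0],[0,0,0],[0,0,0],[0,0,0],[0,0,0],[0,0,0]], "fingers": [0,0,0,0,0,0,0,0,0]}}

```text
time: 2.2
tool_pos: [0.5439, 0.2354, 0.1159]
eef_rot: [0.5, -0.5, -0.5, 0.5]
force: [1.3, -0.6, 0.4]
grip_width: 0.0003
```

Request:
{"api": "arm_command", "payload": {"slide": [[0,0.01,0],[0,0.01,0],[0,0.005,0],[0,0.004,0],[0,0.004,0],[0,0,0],[0,0,0],[0,0,0]], "turn": [[0,0,0],[0,0,0],[0,0,0],[0,0,0],[0,0,0],[0,0,0],[0,0,0],[0,0,0]], "fingers": [0,0,0,0,0,0,0,0]}}

```text
time: 3.0
tool_pos: [0.5439, 0.2355, 0.0827]
eef_rot: [-0.5, 0.5, 0.5, -0.5]
force: [-1.3, -0.6, 3.0]
grip_width: 0.0006
```

```bash
python3 - <<'E'
from h import *
from cell import monitor,read_camera
for i in range(4):
    c=read_camera("side"); s=monitor.get_state(); print(s["force"].round(2),s["tool_pos"].round(4))
cv2.imwrite("pics/pl.png",cv2.resize(c["frame"][110:210,210:340,::-1],None,fx=5,fy=5,interpolation=cv2.INTER_CUBIC))
E
```

```text
[-2.4   0.74  3.59] [0.5439 0.2355 0.0827]
[-3.09  0.79  3.31] [0.5439 0.2355 0.0827]
[-2.95  0.53  2.58] [0.5439 0.2355 0.0826]
[-2.47 -0.46  3.45] [0.5439 0.2355 0.0826]
```

View pics/pl.png

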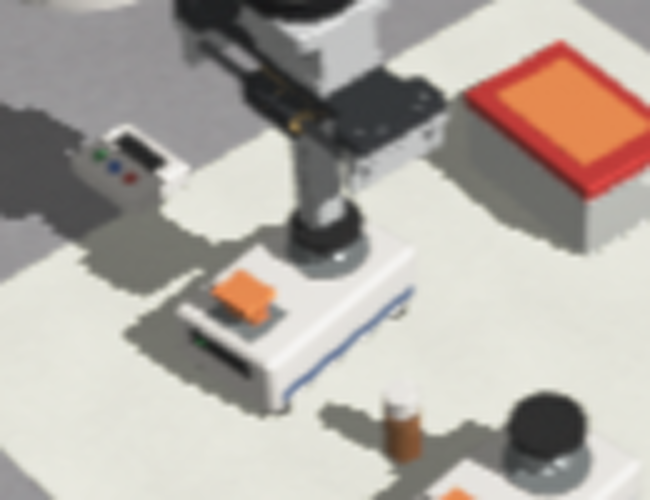

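The crop shows the fingertips centred on the left pad (about (325,225) in the crop), the pad visibly lowered and the tag still up. It reads about 3.2 N at about 8 mm, which suggests the soft spring, so I compare it with the others.

Request:
{"api": "arm_command", "payload": {"slide": [[0,-0.02,0],[0,-0.02,0],[0,-0.017,0],[-0.0375,0,0.003],[-0.0375,0,0.003],[-0.0375,0,0.003],[-0.037,0,0.003],[-0.037,0,0.003],[-0.037,0,0.003],[0,0.024,0],[0,0,0],[0,0,0]], "turn": [[0,0,0],[0,0,0],[0,0,0],[0,0,0],[0,0,0],[0,0,0],[0,0,0],[0,0,0],[0,0,0],[0,0,0],[0,0,0],[0,0,0]], "fingers": [0,0,0,0,0,0,0,0,0,0,0,0]}}

```text
time: 4.4
tool_pos: [0.5259, 0.0125, 0.1156]
eef_rot: [0.5, -0.5, -0.5, 0.5]
force: [-0.1, 0.1, -0.3]
grip_width: 0.0006
```

Request:
{"api": "arm_command", "payload": {"slide": [[0,0.01,0],[0,0.01,0],[0,0.005,0],[0,0.004,0],[0,0.004,0],[0,0,0],[0,0,0],[0,0,0]], "turn": [[0,0,0],[0,0,0],[0,0,0],[0,0,0],[0,0,0],[0,0,0],[0,0,0],[0,0,0]], "fingers": [0,0,0,0,0,0,0,0]}}

```text
time: 5.2
tool_pos: [0.5259, 0.0124, 0.0828]
eef_rot: [-0.5, 0.5, 0.5, -0.5]
force: [-5.7, 2.0, 11.7]
grip_width: 0.0003
```

```bash
cat > f.py <<'E'
from h import *
from cell import monitor,read_camera
for i in range(4):
    c=read_camera("side"); s=monitor.get_state(); print(s["force"].round(2),s["tool_pos"].round(4))
E
python3 f.py
```

```text
[-4.41  2.97 10.86] [0.5258 0.0124 0.0828]
[-5.08  1.81 11.04] [0.5258 0.0124 0.0828]
[-6.46  2.25 11.69] [0.5258 0.0124 0.0828]
[-5.18  2.56 11.4 ] [0.5258 0.0124 0.0828]
```

The middle pad reads about 11 N at the same depth, so its spring is good. Now the right.

Request:
{"api": "arm_command", "payload": {"slide": [[0,-0.02,0],[0,-0.02,0],[0,-0.017,0],[-0.0365,0,-0.0095],[-0.0365,0,-0.0095],[-0.0365,0,-0.0095],[-0.0365,0,-0.0095],[-0.037,0,-0.01],[-0.037,0,-0.01],[0,0.024,0],[0,0,0],[0,0,0]], "turn": [[0,0,0],[0,0,0],[0,0,0],[0,0,0],[0,0,0],[0,0,0],[0,0,0],[0,0,0],[0,0,0],[0,0,0],[0,0,0],[0,0,0]], "fingers": [0,0,0,0,0,0,0,0,0,0,0,0]}}

```text
time: 6.6
tool_pos: [0.5837, -0.2072, 0.1154]
eef_rot: [0.5, -0.499, -0.5, 0.5]
force: [0.3, -0.4, 1.2]
grip_width: 0.0004
```

Request:
{"api": "arm_command", "payload": {"slide": [[0,0.01,0],[0,0.01,0],[0,0.005,0],[0,0.004,0],[0,0.004,0],[0,0,0],[0,0,0],[0,0,0]], "turn": [[0,0,0],[0,0,0],[0,0,0],[0,0,0],[0,0,0],[0,0,0],[0,0,0],[0,0,0]], "fingers": [0,0,0,0,0,0,0,0]}}

```text
time: 7.4
tool_pos: [0.5839, -0.2074, 0.0828]
eef_rot: [-0.5, 0.5, 0.5, -0.5]
force: [-4.8, 4.0, 8.8]
grip_width: 0.0002
```

```bash
python3 f.py
```

```text
[-4.34  4.99  9.12] [ 0.5839 -0.2074  0.0828]
[-4.67  3.94 10.26] [ 0.5839 -0.2074  0.0829]
[-4.19  4.6   9.29] [ 0.5839 -0.2074  0.0829]
[-4.34  3.57  9.17] [ 0.5839 -0.2074  0.0828]
```

Left ≈ 3.2 N, middle ≈ 11 N and right ≈ 9.4 N at the same 8 mm, so the left pad is the worn one. Now the left tag at (0.471, 0.2225).

Request:
{"api": "arm_command", "payload": {"slide": [[0,-0.02,0],[0,-0.02,0],[0,-0.017,0],[0.043,0,0.011],[0.043,0,0.011],[0.043,0,0.011],[0.043,0,0.011],[0.043,0,0.011],[0.043,0,0.011],[0.043,0,0.011],[0.043,0,0.012],[0.043,0,0.012]], "turn": [[0,0,0],[0,0,0],[0,0,0],[0,0,0],[0,0,0],[0,0,0],[0,0,0],[0,0,0],[0,0,0],[0,0,0],[0,0,0],[0,0,0]], "fingers": [0,0,0,0,0,0,0,0,0,0,0,0]}}

```text
time: 8.8
tool_pos: [0.4823, 0.1806, 0.1397]
eef_rot: [-0.5, 0.5, 0.5, -0.5]
force: [0.4, 0.9, -0.7]
grip_width: 0.0
```

Request:
{"api": "arm_command", "payload": {"slide": [[0.043,0,0.012],[0,0,0],[0,0.02,0],[0,0.02,0],[0,0,0],[0,0,0],[0,0,0]], "turn": [[0,0,0],[0,0,0],[0,0,0],[0,0,0],[0,0,0],[0,0,0],[0,0,0]], "fingers": [0,0,0,0,0,0,0]}}

```text
time: 9.5
tool_pos: [0.4715, 0.222, 0.1004]
eef_rot: [-0.5, 0.5, 0.5, -0.5]
force: [0.3, -0.2, 0.6]
grip_width: 0.0002
```

Descend 38 mm to about 0.062.

Request:
{"api": "arm_command", "payload": {"slide": [[0,0.01,0],[0,0.01,0],[0,0.005,0],[0,0.005,0],[0,0.004,0],[0,0.004,0],[0,0,0],[0,0,0],[0,0,0]], "turn": [[0,0,0],[0,0,0],[0,0,0],[0,0,0],[0,0,0],[0,0,0],[0,0,0],[0,0,0],[0,0,0]], "fingers": [0,0,0,0,0,0,0,0,0]}}

```text
time: 10.4
tool_pos: [0.471, 0.2219, 0.0621]
eef_rot: [0.5, -0.5, -0.5, 0.5]
force: [-6.5, -3.4, 19.8]
grip_width: 0.0006
```

It reads about 20 N at z = 0.062, well above the 3 N friction, so the tag is at its stop. Lift and back away for a check.

Request:
{"api": "arm_command", "payload": {"slide": [[0,-0.02,0],[0,-0.04,0],[0,-0.04,0],[0.03,-0.02,0.02],[0.04,0,0.03],[0.04,0,0.03],[0.04,0,0.03],[0.04,0,0.03],[0.04,0,0.03],[0,0,0],[0,0,0],[0,0,0]], "turn": [[0,0,0],[0,0,0],[0,0,0],[0,0,0],[0,0,0],[0,0,0],[0,0,0],[0,0,0],[0,0,0],[0,0,0],[0,0,0],[0,0,0]], "fingers": [0,0,0,0,0,0,0,0,0,0,0,0]}}

```text
time: 11.6
tool_pos: [0.3016, 0.4512, 0.1812]
eef_rot: [-0.5, 0.5, 0.5, -0.5]
force: [0.2, -0.2, -0.3]
grip_width: 0.0004
```

```bash
python3 f.py; python3 - <<'E'
from h import *
from cell import read_camera
c=read_camera("side");a=np.load("side0.npz")["frame"];f=c["frame"]
x=np.vstack([a[130:280,225:425],f[130:280,225:425]])[:,:,::-1]
cv2.imwrite("pics/end.png",cv2.resize(np.hstack([x[:150],x[150:]]),None,fx=2,fy=2,interpolation=cv2.INTER_CUBIC))
hsv=cv2.cvtColor(f,cv2.COLOR_RGB2HSV);m=(hsv[...,0]>5)&(hsv[...,0]<20)&(hsv[...,1]>150)&(hsv[...,2]>140);m[:160]=0;m[275:]=0
for ce,s in blobs(m,30,600): print(ce.round(1),s)
for p in([.471,.2225,.077],[.471,.2225,.062]):print(proj(c,p).round(1))
E
```

```text
[-0.16 -0.87 -0.57] [0.3018 0.4511 0.1813]
[-0.05 -0.3  -0.03] [0.3018 0.4511 0.1814]
[0.01 0.55 0.37] [0.3018 0.4512 0.1815]
[-0.09 -0.06  0.53] [0.3017 0.4513 0.1815]
[258.8 171.7] [254 168  11   8  53]
[301.7 213. ] [296 209  12  10  70]
[374.3 249.8] [368 245  13  11  84]
[258.5 168.7]
[258.9 172.2]
```

View pics/end.png

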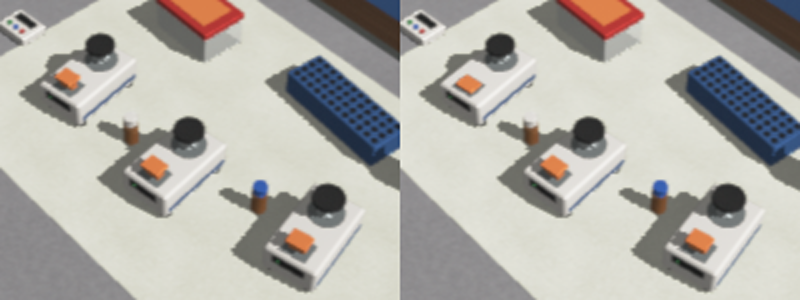

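Before and after side by side: the left tag dropped (168.9 → 171.7 px, with 172.2 predicted for fully down). The other two tags are unchanged to 0.1 px, the pads are up, and the vials, box and rack are where they stood.

```bash
python3 -c "
from cell import order; print(order.job_done())"
```

```text
the job is handed in; nothing more can be done
None
```

The left mixer has the worn spring, and I pushed its orange tag down to its stop and handed the job in at about 12 s of the 48 s allowed. I pressed the pads left, middle, right to about 8 mm each and read roughly 3.2, 11 and 9.4 N.

**Left tag:** the push ended at z = 0.0621 m (fully down is 0.062 m) with about 20 N on the fingers, well above the 3 N friction. The side camera saw the tag drop 2.8 px where 3.5 px was predicted, about 0.5 px short. That camera check is too coarse to prove the last 3 mm, so I relied on the force and height.

**Other checks:** the middle and right tags had not moved (0.1 px or less), and all three pads looked back up. The vials stood where they started, as did the parts of the tip box, rack and timer in that crop. I did not re-check the calculator and reagent bottle, but the arm did not go near them. The arm was clear, with no contact force beyond sensor noise.

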